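Tip out the tumbling barrel

TASK

The six weld-on tabs in the bench tumbler are deburred. Swing the red tilt handle right over so that the barrel turns mouth-down, its lid drops open and all six tabs spill into the blue tray, then bring the empty barrel fully back to its stop with the lid shut and let go. Leave the can, hammer, brush and disc where they are.

Things in the scene. Friction and masses are not known exactly. Their poses are not given: they have to be found in the camera images.
- tumbler: bench tumbling-barrel machine: grey stand fixed to the bench, base plate 250 x 200 mm (y from -170 to +30 mm), two uprights at x = +-103 mm, 210 mm high. Origin at table level below the tilt axis, midway between the uprights. z up; x is the direction of the tilt axis (away from the robot, within 17 degrees); y points to the tray's side, to which the barrel tips (robot's left)
- tilt_pivot (a point): point on the horizontal tilt axis, 200 mm above the table, 177 mm in front (-x) of the machine's origin: centre of the circle on which tilt_handle moves
- tilt_handle (a point): middle of the red grip of the tilt lever, a round bar 22 mm thick, 104 mm long, parallel to the machine's x, standing out towards the robot; lever and upright begin 54 mm behind it. Moves on a circle of 125 mm radius round tilt_pivot, over the top: at the start 106 mm to -y and 266 mm above the table, at the far stop 112 mm to +y, 256 mm up. The grip turns with the lever, between the fingers
- barrel (a joint): tilt of the barrel with its lever, rad: 0 = start, on its stop, mouth up, leaning 20 degrees to the tray's side; grows towards the tray and the lever turns by the same angle; 2.12 = far stop, mouth steeply down over the tray. Stiff, counterweighted: stays where it is left, takes roughly 3 to 12 N at the grip. Eight-sided barrel, 140 mm across, 130 mm deep
- lid (a joint): opening of the barrel's flip lid, rad: 0 = shut, 1.9 = limit. Clear eight-sided plate 140 mm across in a yellow frame, hinged without a catch on the rim's side away from the tray: its weight keeps it shut with the mouth up and swings it open with the mouth down (barrel above about 1.22 rad; hangs open about 0.8 rad with the barrel at 2.05)
- lid_edge (a point): middle of the lid's free edge, opposite its hinge (nearest the tray)
- tray: loose blue sheet-steel tray 280 x 220 x 50 mm (x, y, z), walls and floor 4 mm, open on top, 1.4 kg, standing on the bench beside the machine under the place where the barrel empties. Origin at the centre of its underside.
- tab0: steel weld-on tab, flat plate 40 x 30 x 6 mm with one rounded end and a hole, about 45 g; origin at the centre of its underside. At the start it lies inside the barrel.
- tab1: steel weld-on tab, flat plate 40 x 30 x 6 mm with one rounded end and a hole, about 45 g; origin at the centre of its underside. At the start it lies inside the barrel.
- tab2: steel weld-on tab, flat plate 40 x 30 x 6 mm with one rounded end and a hole, about 45 g; origin at the centre of its underside. At the start it lies inside the barrel.
- tab3: steel weld-on tab, flat plate 40 x 30 x 6 mm with one rounded end and a hole, about 45 g; origin at the centre of its underside. At the start it lies inside the barrel.
- tab4: steel weld-on tab, flat plate 40 x 30 x 6 mm with one rounded end and a hole, about 45 g; origin at the centre of its underside. At the start it lies inside the barrel.
- tab5: steel weld-on tab, flat plate 40 x 30 x 6 mm with one rounded end and a hole, about 45 g; origin at the centre of its underside. At the start it lies inside the barrel.
- spray_can: bystander: yellow and steel spray can, 66 mm in diameter, 190 mm high; origin at the centre of its underside
- chip_hammer: bystander: hammer with a wooden handle, 270 mm long, lying on the bench; origin under its middle
- wire_brush: bystander: wire brush lying on its side, wooden handle 230 mm long with a block of steel bristles at one end; origin under the handle's middle
- flap_disc: bystander: black grinding disc 115 mm in diameter, 16 mm high, lying on the bench; origin at the centre of its underside

How it is judged:
By the outcome, as a careful person would: the job done as asked, in the order asked, and still so for the second after the job is handed in, with the robot touching nothing.
It also fails if it takes over 48 s, if anything falls off the work surface, if the arm or the gripper's body presses on something with over 40 N, if the wrist force passes 120 N, or if a joint passes its speed limit or range.

ROBOT

A 6-joint arm with a two-finger parallel gripper is mounted at the origin on the work surface. World frame = base frame: x ahead of the robot, y to its left, z up, the work surface at z = 0. Lengths are in m, angles in rad, forces in N, time in s.
With the tool pointing down it reaches from about 0.425 to 0.95 m from the base axis. Payload 3.5 kg.
Tool frame: the origin (TCP) lies on the centre line of the jaws, within the pads' length; the fingertips stand ahead of it and the grasp point (between the pads) lies 11 mm behind it (tips_ahead is the z of the fingertips in the tool frame, in m); z points along the fingers, y is the direction in which the jaws open and shut (so a half turn about z gives the same grasp; the last joint's range is limited). The gripper opens to 85 mm and grips with 20 to 120 N. Pads are 22 mm wide; open, the fingers measure 114 mm over their backs; the gripper's body (76 mm by 85 mm) begins 54 mm behind the grasp point. The pads swing forward as they close: fully open they stand 13 mm farther back than shut.
Start: joints at [1.084, 0.286, 1.577, -0, 1.279, -0.15], TCP at [0.223, 0.637, 0.216] pointing down, gripper open.
Joint ranges: [-2.77, 2.77], [-0.9, 2.22], [0.21, 2.48], [-1.53, 4.67], [0.24, 2.81], [-2.84, 2.84]. Speed limits (rad/s): [2.79, 2.79, 3.14, 3.14, 3.14, 3.14].

INTERFACE

Orientations are given as a unit quaternion [x, y, z, w].
In Python, from plant import * gives the robot as it stands. The module is installed in compiled form; this text tells all that it offers.
- The arm moves only by the tool move_arm, never from a script. Its arguments are lists of equal length, an entry for each row: "linear": the shift along the world's x, y, z in m, a list of three; "twist": the turn, a rotation vector about the world's x, y, z in degrees, a list of three. A call has 1 to 20 rows; each row shifts and turns the pose as measured when the row begins; what a row does not reach is not made up. A row lasts 1/12 s, in which the tool goes at most 41.7 mm and 7.16 degrees, less where a joint would pass 70% of its speed; a pose out of reach is approached as far as the arm can. A call is refused whole if a number of a shift passes 0.0417 or a number of a turn 7.16, either way. A call with a gripper value outside its range is refused whole. "grip" is the opening, from 0 (shut) to 1 (fully open), set as the call begins (left out, the last holds). The fingers move at their own pace and stop on an object; "force" is the grip in N (left out, the last holds). Time passes only in rows, so rows that do not move let the fingers close. It gives the time, the measured TCP pose, the force and the opening at its end, in the units of the state.
- get_state(): the state, without advancing time (a new reading comes with each control period).
- read_camera(name): name is "side" or "top"; returns a dict with "img" (480x640x3 uint8, blue, green, red), "depth" (480x640 float32, m along the optical axis (not along the pixel's ray), 0 where there is no reading), "fx", "fy", "cx", "cy" (pixels), "dist" ([k1, k2, p1, p2, k3] as OpenCV has them; the pictures are not rectified), "rvec" (rotation vector, rad) and "tvec" (3), from world to camera coordinates, as OpenCV has them. Camera axes: x right, y down, z forward; pixel columns grow to the right and rows downward; lengths in m; the calibration is good to about 2 mm. A picture is of the moment at which its call begins.
- sign_off(): hands the job in, once; it reports no verdict.
The state is a dict: "time": time; "qpos": joint angles; "dq": joint speeds; "joint_efforts": joint torques, N m; "eef_pos": TCP position; "tcp_rot": TCP orientation; "contact_force": force on the tool from outside, world axes, zero at the start; "wrist_torque": the same for the moment, N m; "opening": opening from 0.0 (shut) to 1.0 (fully open).
Only numpy, scipy, OpenCV 4.12 (cv2) and the standard library are available. Lean on these libraries where they do the work, as an engineer would, in place of code of your own. Each camera call takes 0.05 s, during which the arm holds its last target.

## Working session

There is one attempt and no reset: what is moved stays moved. The work goes in short steps, Python scripts to look and compute and a tool call to move; the robot and the scene stay as the last step left them, time stands still between calls to the robot, and variables do not carry over. Pictures are saved under pics/ and viewed, and the job is handed in when it is done.

Besides the shell and the picture viewer there is one more tool, called after "Emit:" as name(argument=value, ...) on one line, values as JSON. move_arm: Moves the arm, as the interface text tells. Its arguments: {"type":"object","properties":{"linear":{"type":"array","items":{"type":"array","items":{"type":"number"}}},"twist":{"type":"array","items":{"type":"array","items":{"type":"number"}}},"grip":{"type":"number"},"force":{"type":"number"}},"required":["linear","twist"]}

```bash
mkdir -p pics; ls
python3 - <<'E'
from plant import *
import cv2,numpy as np,pickle
s=get_state();print(s)
for n in("side","top"):
    c=read_camera(n);cv2.imwrite(f"pics/{n}0.png",c["img"]);pickle.dump(c,open(f"{n}0.pkl","wb"))
    R=cv2.Rodrigues(np.array(c["rvec"]))[0];print(n,c["fx"],c["cx"],c["cy"],c["dist"],-R.T@np.array(c["tvec"]).ravel(),R[2])
E
```

```text
pics
{'time': 0.0, 'qpos': array([ 1.08402699e+00,  2.87167486e-01,  1.57815556e+00,  8.38114712e-06,
        1.27858854e+00, -1.50024482e-01]), 'dq': array([-0.00050537,  0.00064564, -0.000826  ,  0.00050616,  0.00129203,
        0.00069368]), 'joint_efforts': array([-1.44711201e-03, -4.05986094e+01, -2.92620367e+01, -2.12597820e-04,
        5.89569230e-03, -3.73739823e-06]), 'eef_pos': array([0.22269493, 0.63648565, 0.21435761]), 'tcp_rot': array([ 1.67579097e-01,  9.85857952e-01, -1.09993349e-03, -3.66774235e-04]), 'contact_force': array([-0.36580555,  0.25737885, -0.31474344]), 'wrist_torque': array([ 0.00480545, -0.02078473,  0.02560143]), 'opening': 0.998334572749337}
side 469.3108137385398 324.7360027505008 236.72328498889215 [-0.10356249  0.          0.          0.          0.        ] [1.09151323 0.05898289 1.21197506] [-0.45673768 -0.11095838 -0.88265448]
top 485.2429884626249 313.6925057921335 236.76169779049235 [-0.09349231  0.          0.          0.          0.        ] [ 0.44512548 -0.10191387  1.25328661] [ 0.09142907  0.01696585 -0.99566706]
```

View pics/side0.png

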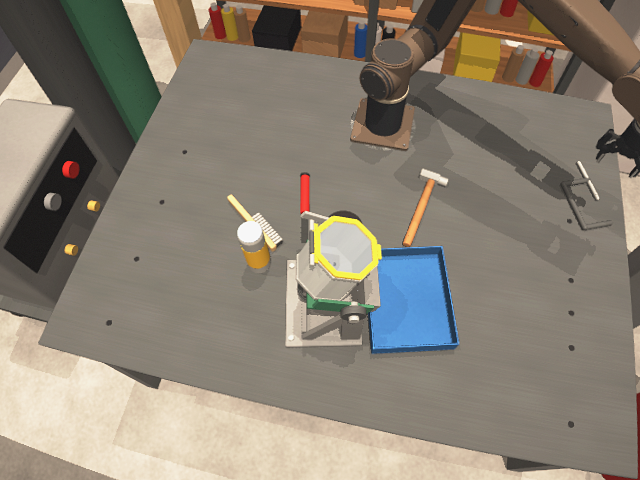

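View pics/top0.png

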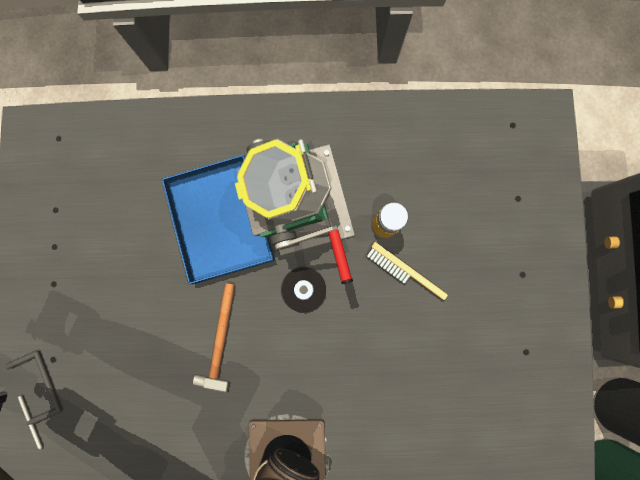

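```bash
cat > h.py <<'E'
import cv2,numpy as np,pickle
def ray(c,u,v):
    K=np.array([[c["fx"],0,c["cx"]],[0,c["fy"],c["cy"]],[0,0,1]])
    p=cv2.undistortPoints(np.array([[[u,v]]],float),K,np.array(c["dist"],float))[0,0]
    R=cv2.Rodrigues(np.array(c["rvec"]))[0];o=-R.T@np.array(c["tvec"]).ravel()
    return o,R.T@np.array([p[0],p[1],1.])
def onz(c,u,v,z):
    o,d=ray(c,u,v);return o+d*(z-o[2])/d[2]
def tri(c1,p1,c2,p2):
    o1,d1=ray(c1,*p1);o2,d2=ray(c2,*p2)
    t=np.linalg.lstsq(np.c_[d1,-d2],o2-o1,rcond=None)[0]
    a,b=o1+d1*t[0],o2+d2*t[1];return (a+b)/2,np.linalg.norm(a-b)
def red(c):
    h=cv2.cvtColor(c["img"],cv2.COLOR_BGR2HSV)
    m=(((h[...,0]<6)|(h[...,0]>174))&(h[...,1]>170)&(h[...,2]>70)).astype(np.uint8)
    m[:150]=0;m[350:]=0;m[:,:200]=0;m[:,450:]=0
    n,l,s,ce=cv2.connectedComponentsWithStats(m)
    i=1+np.argmax(s[1:,4]);ys,xs=np.where(l==i)
    return cv2.minAreaRect(np.c_[xs,ys].astype(np.float32)),s[i],np.c_[xs,ys]
E
python3 - <<'E'
from h import *
C={n:pickle.load(open(n+"0.pkl","rb")) for n in("side","top")}
E={}
for n in C:
    r,s,p=red(C[n]);print(n,r,s)
    b=cv2.boxPoints(r);
    d=[np.linalg.norm(b[0]-b[1]),np.linalg.norm(b[1]-b[2])]
    E[n]=[(b[0]+b[1])/2,(b[2]+b[3])/2] if d[0]<d[1] else [(b[1]+b[2])/2,(b[3]+b[0])/2]
    c=C[n];P=[]
    K=1
    for u,v in p:
        z=c["depth"][v,u]
        if z>0:
            o,dd=ray(c,u,v);P.append(o+dd*z)   # d has camera z = 1
    P=np.array(P);print(len(P),np.median(P,0),np.percentile(P,2,0),np.percentile(P,98,0))
    print(E[n])
s=sorted(E["side"],key=lambda a:a[1]);t=sorted(E["top"],key=lambda a:-a[1])
A=tri(C["side"],s[0],C["top"],t[0]);B=tri(C["side"],s[1],C["top"],t[1]);print(A,B)
print("mid",(A[0]+B[0])/2,np.linalg.norm(A[0]-B[0]),np.degrees(np.arctan2(*(B[0]-A[0])[[1,0]])))
# base plate / tray via top
for n in C:
    h=cv2.cvtColor(C[n]["img"],cv2.COLOR_BGR2HSV)
    m=((h[...,0]>100)&(h[...,0]<118)&(h[...,1]>150)).astype(np.uint8)
    m[:130]=0;m[:,:150]=0; m[360:]=0;m[:,470:]=0
    k,_=cv2.findContours(m,0,2);k=max(k,key=cv2.contourArea)
    print(n,cv2.approxPolyDP(k,6,True)[:,0].tolist())
    for q in cv2.approxPolyDP(k,6,True)[:,0]:print(q,onz(C[n],*q,0.05)[:2].round(3))
E
```

```text
side ((304.0, 194.0), (38.0, 8.0), 90.0) [300 175   9  39 294]
294 [ 0.50102574 -0.13150544  0.27477867] [ 0.45253144 -0.14917964  0.26878056] [ 0.54938572 -0.11586715  0.27901806]
[array([304., 175.], dtype=float32), array([304., 213.], dtype=float32)]
top ((339.46923828125, 255.05381774902344), (51.220184326171875, 10.173871040344238), 74.74488067626953) [329 230  22  51 517]
514 [ 0.49666977 -0.13662394  0.27548427] [ 0.44847225 -0.1546236   0.26888061] [ 0.5454911  -0.11891884  0.2798064 ]
[array([332.73077, 230.34613], dtype=float32), array([346.2077, 279.7615], dtype=float32)]
(array([ 0.44652543, -0.1479225 ,  0.26821123]), np.float64(0.002384640302607602)) (array([ 0.54828837, -0.12327446,  0.26134631]), np.float64(0.002305775664295921))
mid [ 0.4974069  -0.13559848  0.26477877] 0.10493021199731034 13.615419816276184
side [[436, 255], [416, 255], [420, 263], [414, 255], [379, 261], [381, 306], [370, 312], [375, 348], [392, 348], [380, 345], [387, 342], [381, 336], [404, 333], [396, 328], [412, 320], [411, 328], [423, 322], [439, 340], [457, 344], [449, 337], [440, 271], [436,
[... 523 characters left out ...]
.701 0.186]
[423 322] [0.679 0.214]
[439 340] [0.718 0.26 ]
[457 344] [0.719 0.306]
[449 337] [0.705 0.284]
[440 271] [0.527 0.241]
[436 278] [0.55  0.233]
[433 269] [0.525 0.222]
[431 277] [0.55  0.219]
[429 267] [0.521 0.21 ]
[418 274] [0.548 0.184]
[415 267] [0.529 0.173]
[416 275] [0.552 0.179]
[399 276] [0.565 0.134]
[406 295] [0.615 0.16 ]
[379 272] [0.564 0.079]
[384 259] [0.523 0.086]
[429 257] [0.491 0.207]
[439 268] [0.518 0.237]
top [[243, 156], [162, 179], [190, 283], [273, 259], [267, 238], [251, 235], [236, 196]]
[243 156] [0.766 0.094]
[162 179] [0.713 0.304]
[190 283] [0.447 0.23 ]
[273 259] [0.502 0.021]
[267 238] [0.555 0.035]
[251 235] [0.564 0.075]
[236 196] [0.663 0.113]
```

Run:
```python
from h import *
import plant
print([k for k in dir(plant) if k[0]!='_'], getattr(plant,'tips_ahead',None))
C={n:pickle.load(open(n+"0.pkl","rb")) for n in("side","top")}
for n in C:
    c=C[n];r,s,p=red(c);
    P=np.array([ray(c,u,v)[0]+ray(c,u,v)[1]*c["depth"][v,u] for u,v in p if c["depth"][v,u]>0])
    v=cv2.fitLine(P[:,:2].astype(np.float32),cv2.DIST_HUBER,0,.01,.01).ravel();print(n,np.degrees(np.arctan2(v[1],v[0])))
a,b=onz(C["top"],330,147,0.008),onz(C["top"],354,236,.008);print(a,b,np.degrees(np.arctan2(*(a-b)[[1,0]])))
# highest points of barrel area
c=C["top"];V,U=np.mgrid[130:300:3,230:370:3]
P=np.array([ray(c,u,v)[0]+ray(c,u,v)[1]*c["depth"][v,u] for u,v in zip(U.ravel(),V.ravel()) if c["depth"][v,u]>0])
print(P[P[:,2].argmax()])
```

```text
['Unreachable', 'get_state', 'read_camera', 'sign_off', 'tips_ahead'] 0.008
side 12.973172
top 13.80777
[ 0.79543905 -0.12844282  0.008     ] [ 0.55912873 -0.18453802  0.008     ] 13.353678196123491
[ 0.70226633 -0.06811171  0.35789479]
```

Emit:
move_arm(linear=[[0.01,-0.02,0.03],[0.01,-0.02,0.03],[0.01,-0.02,0.03],[0.01,-0.02,0.03],[0.01,-0.03,0.02],[0.015,-0.035,0.01],[0.015,-0.035,0.01],[0.015,-0.035,0],[0.015,-0.035,0],[0.015,-0.035,0]], twist=[[0,0,4],[0,0,4],[0,0,4],[0,0,4],[0,0,4],[0,0,4],[0,0,4],[0,0,4],[0,0,2],[0,0,0]], grip=1)

```text
time: 0.93
eef_pos: [0.3447, 0.3403, 0.3706]
tcp_rot: [-0.149, 0.989, -0.011, 0.001]
contact_force: [1.2, -0.4, 0.9]
opening: 1.0
```

Emit:
move_arm(linear=[[0.02,-0.03,0.01],[0.02,-0.03,0.01],[0.02,-0.03,0.01],[0.02,-0.035,0],[0.02,-0.035,0],[0.015,-0.035,0],[0.01,-0.035,0],[0.01,-0.035,0],[0.01,-0.035,0],[0.005,-0.035,0],[0,-0.035,0],[0,-0.035,0],[0,-0.035,0],[0,-0.03,0],[0,0,0]], twist=[[0,0,-1],[0,0,-1],[0,0,-1],[0,0,-0.7],[0,0,0],[0,0,0],[0,0,0],[0,0,0],[0,0,0],[0,0,0],[0,0,0],[0,0,0],[0,0,0],[0,0,0],[0,0,0]])

```text
time: 2.18
eef_pos: [0.4945, -0.1604, 0.3934]
tcp_rot: [-0.113, 0.994, -0.01, -0.004]
contact_force: [-0.8, 0.6, -1.0]
opening: 1.001
```

```bash
cat > st.py <<'E'
from plant import *
import numpy as np
from scipy.spatial.transform import Rotation as R
s=get_state();M=R.from_quat(s["tcp_rot"]).as_matrix()
h=np.array([.498,-.134,.266])
print(s["time"],"tcp",s["eef_pos"].round(4),"grasp",(s["eef_pos"]-.011*M[:,2]).round(4),"z",M[:,2].round(3),"yang",np.degrees(np.arctan2(M[1,1],M[0,1])).round(1),"q",s["qpos"].round(2),"F",s["contact_force"].round(1),"op",round(s["opening"],3))
p=np.array([.4735,-.031]);ey=np.array([-.2317,.9728]);g=s["eef_pos"]-.011*M[:,2]
y=(g[:2]-p)@ey;x=(g[:2]-p)@np.array([.9728,.2317]);print("machine x off",x.round(4),"y",y.round(4),"z-.2",(g[2]-.2).round(4),"r",np.hypot(y,g[2]-.2).round(4),"lever tilt",(np.arctan2(y,g[2]-.2)-np.arctan2(-.106,.066)).round(3))
E
python3 st.py
```

```text
2.1833 tcp [ 0.4945 -0.1604  0.3934] grasp [ 0.4945 -0.1602  0.4044] z [-0.006 -0.02  -1.   ] yang 103.0 q [-0.5  -0.14  1.71 -0.02  1.57 -2.3 ] F [-0.8  0.6 -1. ] op 1.001
machine x off -0.0095 y -0.1306 z-.2 0.2044 r 0.2426 lever tilt 0.446
```

Emit:
move_arm(linear=[[0.0035,0.013,0],[0,0.012,-0.01],[0,0,-0.03],[0,0,-0.03],[0,0,-0.03],[0,0,-0.02],[0,0,-0.01],[0,0,0]], twist=[[0.5,0,0],[0.5,0,0],[0,0,0],[0,0,0],[0,0,0],[0,0,0],[0,0,0],[0,0,0]])

```text
time: 2.85
eef_pos: [0.4968, -0.119, 0.2554]
tcp_rot: [-0.118, 0.993, 0.004, -0.002]
contact_force: [-0.8, 0.8, 0.8]
opening: 0.997
```

```bash
python3 st.py
python3 - <<'E'
from plant import *
import cv2
a=read_camera("side")["img"][130:370,180:500];b=read_camera("top")["img"][120:360,180:500]
cv2.imwrite("pics/a1.png",cv2.resize(cv2.hconcat([a,b]),(800,300)))
E
```

```text
2.85 tcp [ 0.4968 -0.119   0.2554] grasp [ 0.4969 -0.1191  0.2664] z [-0.005  0.007 -1.   ] yang 103.5 q [-0.44 -0.11  1.93  0.    1.33 -2.24] F [-0.8  0.8  0.8] op 0.997
machine x off 0.0023 y -0.0911 z-.2 0.0664 r 0.1127 lever tilt 0.073
```

View pics/a1.png

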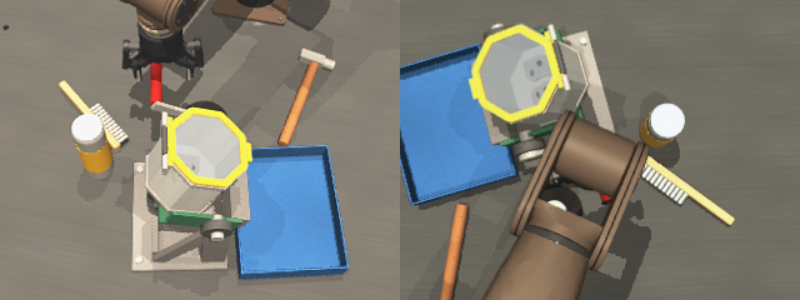

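Emit:
move_arm(linear=[[0.003,-0.014,0],[0,0,0]], twist=[[0,0,0],[0,0,0]])

```text
time: 3.12
eef_pos: [0.503, -0.1345, 0.262]
tcp_rot: [-0.119, 0.993, 0.0, 0.003]
contact_force: [0.3, 0.2, -0.2]
opening: 0.998
```

Emit:
move_arm(linear=[[0,0,0],[0,0,0],[0,0,0],[0,0,0],[0,0,0],[0,0,0],[0,0,0],[0,0,0]], twist=[[0,0,0],[0,0,0],[0,0,0],[0,0,0],[0,0,0],[0,0,0],[0,0,0],[0,0,0]], grip=0, force=45)

```text
time: 3.78
eef_pos: [0.5056, -0.1374, 0.2679]
tcp_rot: [-0.117, 0.993, -0.002, 0.007]
contact_force: [-0.2, 0.2, 0.2]
opening: 0.003
```

```bash
python3 st.py
```

```text
3.7833 tcp [ 0.5056 -0.1374  0.2679] grasp [ 0.5054 -0.1374  0.2789] z [ 0.014 -0.002 -1.   ] yang 103.5 q [-0.46 -0.1   1.89  0.    1.33 -2.27] F [-0.2  0.2  0.2] op 0.003
machine x off 0.0064 y -0.1109 z-.2 0.0789 r 0.1361 lever tilt 0.062
```

Emit:
move_arm(linear=[[0,0,0.005],[0,0,0.005],[0,0,0],[0,0,0],[-0.004,0.003,0],[-0.003,0,0]], twist=[[0,0,0],[0,0,0],[0,0,0],[0,0,0],[0,0,0],[0,0,0]], grip=1)

```text
time: 4.28
eef_pos: [0.4984, -0.134, 0.2791]
tcp_rot: [-0.118, 0.993, -0.002, 0.007]
contact_force: [-1.0, -0.3, -0.7]
opening: 0.847
```

```bash
python3 st.py
python3 - <<'E'
from plant import *
from h import *
c=read_camera("side");r,s,p=red(c);print(r,s)
P=np.array([ray(c,u,v)[0]+ray(c,u,v)[1]*c["depth"][v,u] for u,v in p if c["depth"][v,u]>0]);print(np.median(P,0),np.percentile(P,97,0))
cv2.imwrite("pics/a2.png",cv2.resize(c["img"][130:280,220:420],(800,600),interpolation=cv2.INTER_CUBIC))
E
```

```text
4.2833 tcp [ 0.4984 -0.134   0.2791] grasp [ 0.4983 -0.134   0.2901] z [ 0.014 -0.002 -1.   ] yang 103.5 q [-0.46 -0.12  1.9   0.    1.35 -2.27] F [-1.  -0.3 -0.7] op 0.847
machine x off 0.0002 y -0.1059 z-.2 0.0901 r 0.139 lever tilt 0.148
((304.0, 194.0), (38.0, 8.0), 90.0) [300 175   9  39 302]
[ 0.50418612 -0.13182269  0.27451432] [ 0.54881092 -0.11653257  0.27819858]
```

View pics/a2.png

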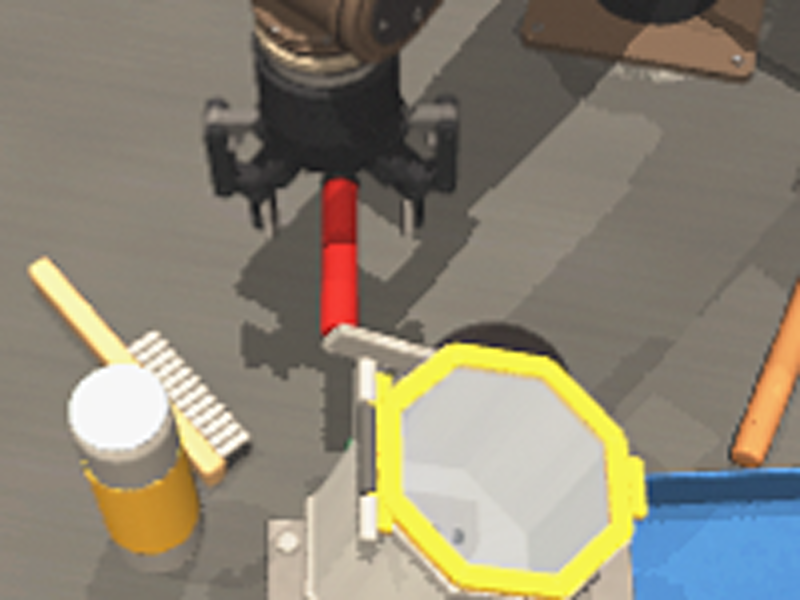

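Emit:
move_arm(linear=[[0,0,-0.02],[0,0,-0.015],[0,0,0],[0,0,0]], twist=[[0,0.8,0],[0,0,0],[0,0,0],[0,0,0]])

```text
time: 4.67
eef_pos: [0.4972, -0.1339, 0.2412]
tcp_rot: [-0.117, 0.993, -0.001, -0.001]
contact_force: [0.6, 0.7, -0.2]
opening: 1.001
```

```bash
python3 st.py
```

```text
4.6667 tcp [ 0.4972 -0.1339  0.2412] grasp [ 0.4972 -0.1339  0.2522] z [-0.002 -0.003 -1.   ] yang 103.5 q [-0.46 -0.09  1.94 -0.    1.3  -2.26] F [ 0.6  0.7 -0.2] op 1.001
machine x off -0.0008 y -0.1056 z-.2 0.0522 r 0.1178 lever tilt -0.098
```

Emit:
move_arm(linear=[[0,0,0.002],[0,0,0],[0,0,0],[0,0,0],[0,0,0]], twist=[[0,0,0],[0,0,0],[0,0,0],[0,0,0],[0,0,0]], grip=0, force=45)

```text
time: 5.08
eef_pos: [0.4975, -0.1341, 0.244]
tcp_rot: [-0.117, 0.993, -0.002, -0.001]
contact_force: [0.7, 0.8, 0.1]
opening: 0.303
```

```bash
python3 st.py
```

```text
5.0833 tcp [ 0.4975 -0.1341  0.244 ] grasp [ 0.4975 -0.134   0.255 ] z [-0.001 -0.003 -1.   ] yang 103.5 q [-0.46 -0.09  1.93 -0.    1.3  -2.26] F [0.7 0.8 0.1] op 0.303
machine x off -0.0006 y -0.1058 z-.2 0.055 r 0.1192 lever tilt -0.078
```

Emit:
move_arm(linear=[[0,0,0],[0,0,0],[0,0,0]], twist=[[0,0,0],[0,0,0],[0,0,0]])

```text
time: 5.33
eef_pos: [0.4979, -0.1357, 0.2446]
tcp_rot: [-0.117, 0.993, -0.004, -0.0]
contact_force: [1.0, -0.3, -1.4]
opening: 0.236
```

```bash
python3 st.py
```

```text
5.3333 tcp [ 0.4979 -0.1357  0.2446] grasp [ 0.4979 -0.1357  0.2556] z [ 0.    -0.007 -1.   ] yang 103.5 q [-0.46 -0.09  1.93 -0.01  1.3  -2.26] F [ 1.  -0.3 -1.4] op 0.236
machine x off -0.0005 y -0.1075 z-.2 0.0556 r 0.121 lever tilt -0.08
```

```bash
cat > plan.py <<'E'
import sys,numpy as np
t0,t1,n=float(sys.argv[1]),float(sys.argv[2]),int(sys.argv[3])
off=float(sys.argv[4]) if len(sys.argv)>4 else -.0215
from plant import get_state
p=np.array([.4735,-.031]);ey=np.array([-.2317,.9728]);a0=np.arctan2(-.106,.066)
def pos(t):
    a=a0+t;return np.r_[p+ey*.125*np.sin(a),.2+.125*np.cos(a)+off]
cur=get_state()["eef_pos"];print("cur-plan(t0)",(cur-pos(t0)).round(4))
prev=pos(t0)
T=np.linspace(t0,t1,n+1)[1:]
print([[round(float(v),3) for v in pos(b)-pos(a)] for a,b in zip(np.r_[t0,T[:-1]],T)]);print(pos(t1).round(4))
E
python3 plan.py 0 0.4 8
```

```text
cur-plan(t0) [-0.0002 -0.0015 -0.    ]
[[-0.001, 0.003, 0.005], [-0.001, 0.004, 0.005], [-0.001, 0.004, 0.005], [-0.001, 0.004, 0.005], [-0.001, 0.004, 0.004], [-0.001, 0.004, 0.004], [-0.001, 0.005, 0.004], [-0.001, 0.005, 0.004]]
[ 0.4902 -0.101   0.2807]
```

Emit:
move_arm(linear=[[-0.001,0.003,0.005],[-0.001,0.004,0.005],[-0.001,0.004,0.005],[-0.001,0.004,0.005],[-0.001,0.004,0.004],[-0.001,0.004,0.004],[-0.001,0.005,0.004],[-0.001,0.005,0.004]], twist=[[0,0,0],[0,0,0],[0,0,0],[0,0,0],[0,0,0],[0,0,0],[0,0,0],[0,0,0]])

```text
time: 6.0
eef_pos: [0.494, -0.12, 0.2679]
tcp_rot: [-0.118, 0.993, -0.028, 0.003]
contact_force: [3.4, -8.6, -7.5]
opening: 0.239
```

```bash
python3 st.py; python3 plan.py .4 1 12;python3 - <<'E'
from plant import *
import cv2
a=read_camera("side")["img"][130:370,180:500];b=read_camera("top")["img"][120:360,180:500]
cv2.imwrite("pics/a3.png",cv2.resize(cv2.hconcat([a,b]),(800,300)))
E
```

```text
6.0 tcp [ 0.494  -0.12    0.2679] grasp [ 0.4938 -0.1194  0.2789] z [ 0.013 -0.055 -0.998] yang 103.6 q [-0.41 -0.14  1.93 -0.05  1.31 -2.21] F [ 3.4 -8.6 -7.5] op 0.239
machine x off -0.0007 y -0.0907 z-.2 0.0789 r 0.1202 lever tilt 0.159
cur-plan(t0) [ 0.0038 -0.019  -0.0128]
[[-0.001, 0.005, 0.003], [-0.001, 0.005, 0.003], [-0.001, 0.005, 0.003], [-0.001, 0.006, 0.003], [-0.001, 0.006, 0.002], [-0.001, 0.006, 0.002], [-0.001, 0.006, 0.002], [-0.001, 0.006, 0.001], [-0.001, 0.006, 0.001], [-0.001, 0.006, 0.001], [-0.001, 0.006, 0.001], [-0.001, 0.006, 0.0]]
[ 0.4739 -0.0327  0.3035]
```

View pics/a3.png

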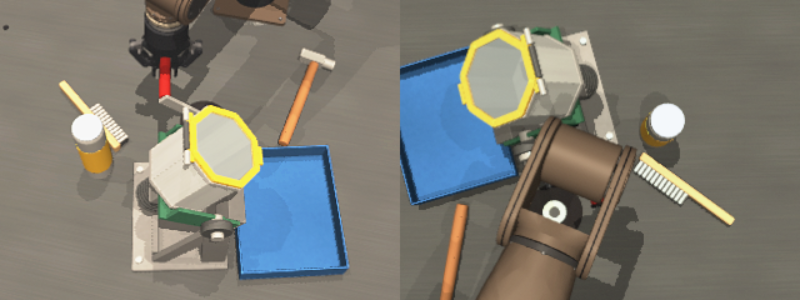

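Emit:
move_arm(linear=[[-0.002,0.006,0.008],[-0.002,0.007,0.008],[-0.002,0.008,0.007],[-0.002,0.008,0.007],[-0.002,0.008,0.007],[-0.002,0.009,0.006],[-0.002,0.009,0.006],[-0.002,0.009,0.005],[-0.002,0.009,0.005],[-0.002,0.01,0.004]], twist=[[0.7,0,0],[0.7,0,0],[0.7,0,0],[0.7,0,0],[0.7,0,0],[0.7,0,0],[0.7,0,0],[0.7,0,0],[0.7,0,0],[0.7,0,0]])

```text
time: 6.93
eef_pos: [0.4782, -0.0538, 0.3106]
tcp_rot: [-0.117, 0.993, 0.009, 0.012]
contact_force: [2.0, -9.3, -3.0]
opening: 0.206
```

```bash
cat >> st.py <<'E'
for o in (.0215,):
    hh=s["eef_pos"]-o*M[:,2];y=(hh[:2]-p)@ey;print("est r",np.hypot(y,hh[2]-.2).round(4),"theta",(np.arctan2(y,hh[2]-.2)+1.0138).round(3), "y,z",y.round(4),(hh[2]-.2).round(4))
E
python3 st.py
```

```text
6.9333 tcp [ 0.4782 -0.0538  0.3106] grasp [ 0.478  -0.054   0.3216] z [ 0.021  0.022 -1.   ] yang 103.4 q [-0.34 -0.23  1.93  0.03  1.42 -2.15] F [ 2.  -9.3 -3. ] op 0.206
machine x off -0.001 y -0.0234 z-.2 0.1216 r 0.1238 lever tilt 0.823
est r 0.1341 theta 0.837 y,z -0.0236 0.132
```

Run:
```python
from plant import *
import cv2
a=read_camera("side")["img"][110:260,240:440]
cv2.imwrite("pics/a4.png",cv2.resize(a,(800,600),interpolation=cv2.INTER_CUBIC))
```

```text
(no output)
```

View pics/a4.png

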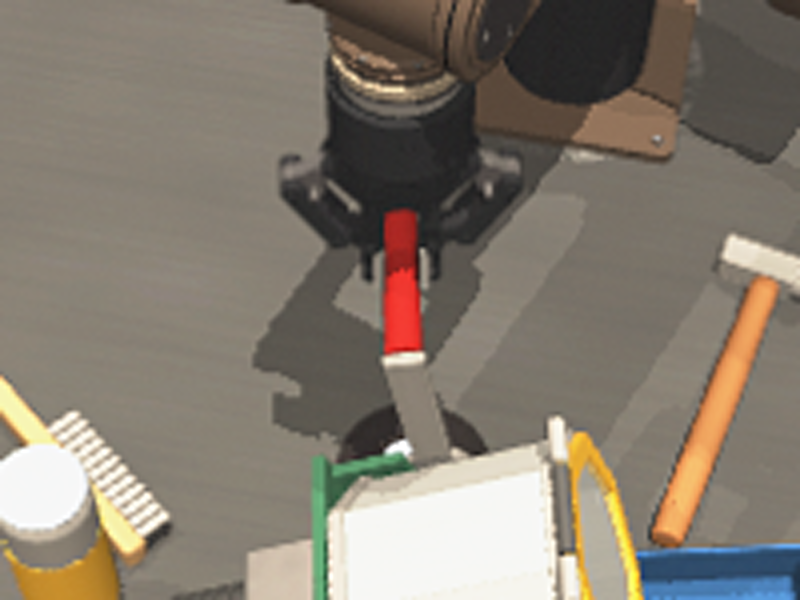

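Emit:
move_arm(linear=[[-0.002,0.008,-0.001],[-0.002,0.008,-0.001],[-0.002,0.008,-0.001],[-0.002,0.008,-0.001],[-0.002,0.008,-0.001],[-0.002,0.008,-0.002],[-0.002,0.008,-0.002],[-0.002,0.008,-0.002],[-0.002,0.008,-0.003],[-0.002,0.008,-0.003]], twist=[[0.3,0.3,0],[0.3,0.3,0],[0.3,0.3,0],[0.3,0.3,0],[0.3,0,0],[0.3,0,0],[0.3,0,0],[0.3,0,0],[0.3,0,0],[0.3,0,0]])

```text
time: 7.82
eef_pos: [0.4636, 0.0168, 0.3128]
tcp_rot: [-0.114, 0.993, 0.017, 0.017]
contact_force: [-0.5, -0.4, 0.5]
opening: 0.002
```

```bash
python3 st.py
```

```text
7.8167 tcp [0.4636 0.0168 0.3128] grasp [0.4632 0.0164 0.3237] z [ 0.03   0.037 -0.999] yang 103.1 q [-0.21 -0.28  1.97  0.04  1.43 -2.01] F [-0.5 -0.4  0.5] op 0.002
machine x off 0.001 y 0.0485 z-.2 0.1237 r 0.1329 lever tilt 1.387
est r 0.1426 theta 1.358 y,z 0.0482 0.1342
```

Emit:
move_arm(linear=[[0,0,0.005],[0,0,0.005],[0,0,0.005],[0,0,0.005],[0,0,0],[0,0,0]], twist=[[-1,0.5,0],[-1,0.5,0],[0,0.5,0],[0,0,0],[0,0,0],[0,0,0]], grip=1)

```text
time: 8.32
eef_pos: [0.462, 0.0194, 0.3317]
tcp_rot: [-0.116, 0.993, 0.001, -0.003]
contact_force: [-0.2, -0.8, -0.1]
opening: 0.846
```

```bash
python3 st.py
cat > look.py <<'E'
import sys
from plant import *
from h import *
n=sys.argv[1]
c=read_camera("side");t=read_camera("top")
r,s,p=red(c);print(r,s)
P=np.array([ray(c,u,v)[0]+ray(c,u,v)[1]*c["depth"][v,u] for u,v in p if c["depth"][v,u]>0]);m=np.median(P,0);print("bar top",m,np.percentile(P,97,0))
pv=np.array([.4735,-.031]);ey=np.array([-.2317,.9728])
y=(m[:2]-pv)@ey+.0015;z=m[2]-.2-.009;print("bar y,z",y,z,np.hypot(y,z),"theta",np.arctan2(y,z)+1.0138)
cv2.imwrite(f"pics/{n}.png",cv2.resize(cv2.hconcat([c["img"][130:370,200:500],t["img"][110:350,150:450]]),(800,320)))
E
python3 look.py a5
```

```text
8.3167 tcp [0.462  0.0194 0.3317] grasp [0.462  0.0194 0.3427] z [-0.005  0.001 -1.   ] yang 103.3 q [-0.18 -0.26  1.92 -0.    1.49 -1.98] F [-0.2 -0.8 -0.1] op 0.846
machine x off 0.0005 y 0.0517 z-.2 0.1427 r 0.1518 lever tilt 1.361
est r 0.1617 theta 1.339 y,z 0.0517 0.1532
((352.97650146484375, 179.55384826660156), (33.37485885620117, 9.040119171142578), 86.98721313476562) [348 163  11  34 243]
bar top [ 0.48846438 -0.01942368  0.3329852 ] [ 0.52146656 -0.00433574  0.33685565]
bar y,z 0.009294201877732144 0.12398519810428034 0.1243330669512406 theta 1.0886222482963461
```

View pics/a5.png

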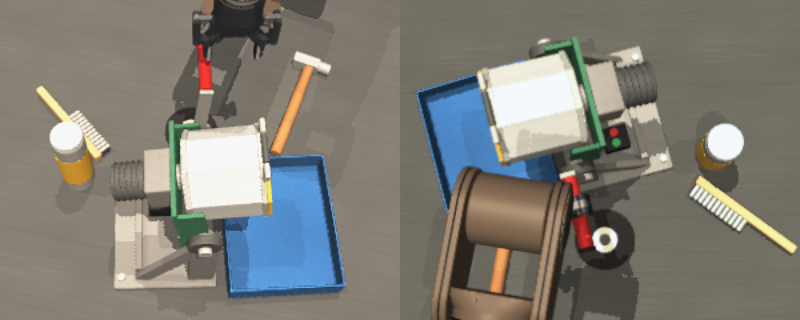

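Emit:
move_arm(linear=[[0,0,0.015],[0,0,0.01],[0.003,-0.015,0],[0.003,-0.014,0],[0.003,-0.012,0],[0,0,-0.005],[0,0,0]], twist=[[0,0,0],[0,0,0],[0,0,0],[0,0,0],[0,0,0],[0,0,0],[0,0,0]], grip=1)

```text
time: 9.0
eef_pos: [0.4708, -0.0238, 0.3529]
tcp_rot: [-0.115, 0.993, 0.001, -0.002]
contact_force: [-0.3, -0.1, -0.5]
opening: 1.002
```

```bash
python3 st.py
```

```text
9.0 tcp [ 0.4708 -0.0238  0.3529] grasp [ 0.4709 -0.0238  0.3639] z [-0.005  0.001 -1.   ] yang 103.2 q [-0.27 -0.25  1.87 -0.    1.52 -2.07] F [-0.3 -0.1 -0.5] op 1.002
machine x off -0.0009 y 0.0076 z-.2 0.1639 r 0.164 lever tilt 1.06
est r 0.1745 theta 1.057 y,z 0.0076 0.1744
```

Down 50 mm and settle, then close.

Emit:
move_arm(linear=[[0,0.001,-0.015],[0,0.001,-0.02],[0,0,-0.012],[0,0,-0.002],[0,0,0]], twist=[[0,0,0],[0,0,0],[0,0,0],[0,0,0],[0,0,0]])

```text
time: 9.42
eef_pos: [0.4702, -0.0199, 0.3023]
tcp_rot: [-0.115, 0.993, 0.001, -0.002]
contact_force: [-0.3, 0.5, -0.4]
opening: 0.994
```

```bash
python3 st.py
```

```text
9.4167 tcp [ 0.4702 -0.0199  0.3023] grasp [ 0.4702 -0.02    0.3133] z [-0.004  0.002 -1.   ] yang 103.2 q [-0.26 -0.23  1.95  0.    1.43 -2.06] F [-0.3  0.5 -0.4] op 0.994
machine x off -0.0006 y 0.0115 z-.2 0.1133 r 0.1138 lever tilt 1.115
est r 0.1243 theta 1.106 y,z 0.0115 0.1238
```

Emit:
move_arm(linear=[[0,0,-0.002],[0,0,0],[0,0,0],[0,0,0],[0,0,0],[0,0,0],[0,0,0],[0,0,0]], twist=[[0,0,0],[0,0,0],[0,0,0],[0,0,0],[0,0,0],[0,0,0],[0,0,0],[0,0,0]], grip=0, force=90)

```text
time: 10.08
eef_pos: [0.4715, -0.0217, 0.3038]
tcp_rot: [-0.116, 0.993, -0.003, 0.0]
contact_force: [0.1, -0.4, -0.8]
opening: 0.218
```

```bash
python3 st.py
```

```text
10.0833 tcp [ 0.4715 -0.0217  0.3038] grasp [ 0.4715 -0.0216  0.3148] z [ 0.001 -0.005 -1.   ] yang 103.3 q [-0.26 -0.23  1.95 -0.    1.42 -2.06] F [ 0.1 -0.4 -0.8] op 0.218
machine x off 0.0002 y 0.0096 z-.2 0.1148 r 0.1152 lever tilt 1.097
est r 0.1257 theta 1.09 y,z 0.0096 0.1253
```

Emit:
move_arm(linear=[[-0.002,0.008,-0.002],[-0.002,0.008,-0.002],[-0.002,0.008,-0.003],[-0.002,0.008,-0.003],[-0.002,0.008,-0.004],[-0.002,0.008,-0.004]], twist=[[0.5,0,0],[0.5,0,0],[0.5,0,0],[0.5,0,0],[0.5,0,0],[0.5,0,0]])

```text
time: 10.58
eef_pos: [0.4692, -0.0102, 0.302]
tcp_rot: [-0.115, 0.993, -0.034, 0.014]
contact_force: [-0.5, -15.6, 5.5]
opening: 0.219
```

```bash
python3 st.py
```

```text
10.5833 tcp [ 0.4692 -0.0102  0.302 ] grasp [ 0.4688 -0.0095  0.313 ] z [ 0.036 -0.064 -0.997] yang 103.2 q [-0.21 -0.26  1.98 -0.06  1.38 -2.  ] F [ -0.5 -15.6   5.5] op 0.219
machine x off 0.0004 y 0.022 z-.2 0.113 r 0.1151 lever tilt 1.206
est r 0.1255 theta 1.196 y,z 0.0227 0.1234
```

Emit:
move_arm(linear=[[-0.003,0.012,-0.003],[-0.003,0.012,-0.003],[-0.003,0.012,-0.004],[-0.003,0.012,-0.005],[-0.003,0.012,-0.006],[-0.003,0.012,-0.006]], twist=[[1,0.5,0],[1,0.5,0],[1,0.5,0],[1,0.5,0],[1,0,0],[1,0,0]], force=60)

```text
time: 11.08
eef_pos: [0.4586, 0.0329, 0.2891]
tcp_rot: [-0.114, 0.993, -0.023, 0.012]
contact_force: [0.0, -8.2, -2.0]
opening: 0.219
```

```bash
python3 st.py
```

```text
11.0833 tcp [0.4586 0.0329 0.2891] grasp [0.4583 0.0334 0.3001] z [ 0.028 -0.044 -0.999] yang 103.0 q [-0.13 -0.27  2.01 -0.04  1.37 -1.92] F [ 0.  -8.2 -2. ] op 0.219
machine x off 0.0001 y 0.0662 z-.2 0.1001 r 0.12 lever tilt 1.598
est r 0.1292 theta 1.556 y,z 0.0667 0.1106
```

Emit:
move_arm(linear=[[-0.003,0.01,-0.008],[-0.003,0.01,-0.009],[-0.002,0.009,-0.01],[-0.002,0.009,-0.01],[-0.002,0.008,-0.01]], twist=[[1,0.5,0],[1,0.5,0],[1,0.5,0],[1,0.5,0],[1,0,0]])

```text
time: 11.5
eef_pos: [0.4529, 0.08, 0.2541]
tcp_rot: [-0.113, 0.993, 0.021, 0.012]
contact_force: [-1.0, -1.8, 3.6]
opening: 0.0
```

```bash
python3 st.py
```

```text
11.5 tcp [0.4529 0.08   0.2541] grasp [0.4527 0.0795 0.2651] z [ 0.019  0.044 -0.999] yang 103.0 q [-0.07 -0.25  2.05  0.05  1.33 -1.88] F [-1.  -1.8  3.6] op 0.0
machine x off 0.0054 y 0.1123 z-.2 0.0651 r 0.1298 lever tilt 2.059
est r 0.1351 theta 1.991 y,z 0.1119 0.0756
```

Lost the grip again; look.

```bash
python3 look.py a6
```

```text
((394.56927490234375, 199.55384826660156), (26.047290802001953, 8.434362411499023), 82.87498474121094) [390 187  11  26 133]
bar top [0.4782958  0.08304355 0.26646977] [0.49694218 0.09625769 0.27133995]
bar y,z 0.1113303790058874 0.057469772118779745 0.1252885788768434 theta 2.1080655609677486
```

View pics/a6.png

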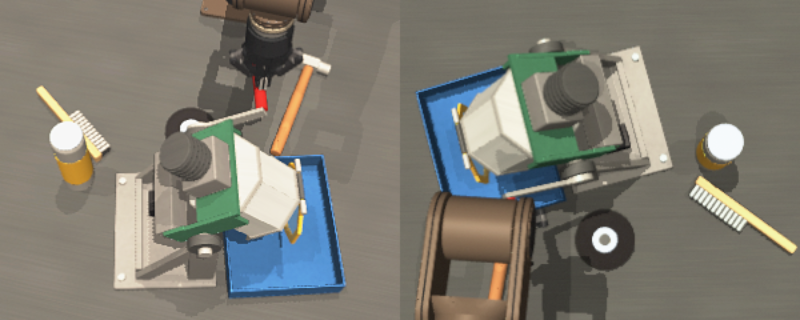

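Emit:
move_arm(linear=[[0,0,0.015],[0,0,0.015],[0,0,0.01],[0,0,0],[0,0,0],[0,0,0]], twist=[[-0.8,0,0],[-0.8,0.5,0],[-0.8,0.5,0],[0,0,0],[0,0,0],[0,0,0]], grip=1)

```text
time: 12.1
eef_pos: [0.448, 0.0807, 0.2878]
tcp_rot: [-0.113, 0.994, 0.003, -0.007]
contact_force: [-0.2, -0.1, -0.6]
opening: 0.848
```

```bash
python3 st.py; python3 look.py a7
python3 - <<'E'
from plant import *
import cv2
a=read_camera("side")["img"][230:370,350:480];b=read_camera("top")["img"][140:300,150:310]
cv2.imwrite("pics/a8.png",cv2.hconcat([cv2.resize(a,(400,400),interpolation=2),cv2.resize(b,(400,400),interpolation=2)]))
E
```

```text
12.1 tcp [0.448  0.0807 0.2878] grasp [0.4482 0.0807 0.2988] z [-0.015  0.004 -1.   ] yang 102.9 q [-0.05 -0.26  2.    0.    1.42 -1.84] F [-0.2 -0.1 -0.6] op 0.848
machine x off 0.0013 y 0.1145 z-.2 0.0988 r 0.1512 lever tilt 1.873
est r 0.1582 theta 1.822 y,z 0.1145 0.1093
((394.4024353027344, 194.1219482421875), (38.761474609375, 8.503228187561035), 83.6598129272461) [389 175  12  39 309]
bar top [0.45074276 0.07795867 0.26459256] [0.49563266 0.0961504  0.26876235]
bar y,z 0.11276784255128758 0.05559255685854254 0.12572636434631468 theta 2.1265785759023927
```

View pics/a8.png

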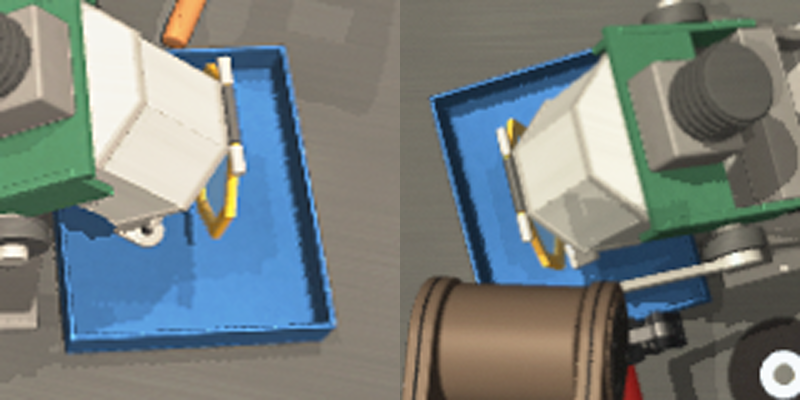

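View pics/a7.png

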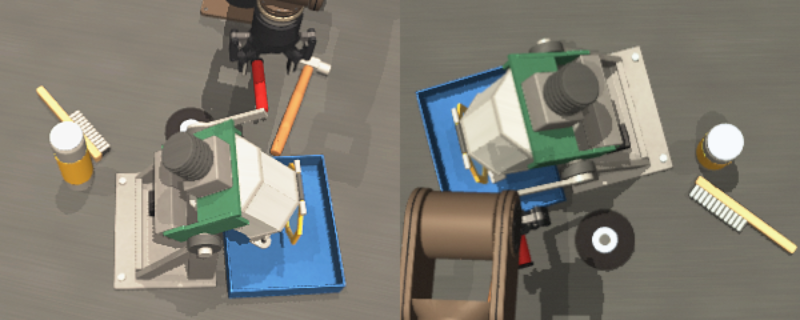

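Emit:
move_arm(linear=[[0,-0.002,-0.015],[0,0,-0.02],[0,0,-0.015],[0,0,-0.006],[0,0,0]], twist=[[0,-0.5,0],[0,-0.4,0],[0,0,0],[0,0,0],[0,0,0]])

```text
time: 12.72
eef_pos: [0.4476, 0.0782, 0.2291]
tcp_rot: [-0.112, 0.994, 0.002, 0.001]
contact_force: [0.4, -0.6, -1.0]
opening: 0.999
```

```bash
python3 st.py
```

```text
12.7167 tcp [0.4476 0.0782 0.2291] grasp [0.4475 0.0781 0.2401] z [ 0.002  0.004 -1.   ] yang 102.9 q [-0.05 -0.23  2.08  0.    1.29 -1.85] F [ 0.4 -0.6 -1. ] op 0.999
machine x off 0.0 y 0.1122 z-.2 0.0401 r 0.1191 lever tilt 2.241
est r 0.123 theta 2.161 y,z 0.1121 0.0506
```

Emit:
move_arm(linear=[[0,0,0],[0,0,0],[0,0,0],[0,0,0],[0,0,0],[0,0,0],[0,0,0],[0,0,0]], twist=[[0,0,0],[0,0,0],[0,0,0],[0,0,0],[0,0,0],[0,0,0],[0,0,0],[0,0,0]], grip=0, force=60)

```text
time: 13.38
eef_pos: [0.4492, 0.0767, 0.2323]
tcp_rot: [-0.113, 0.994, -0.0, 0.003]
contact_force: [0.7, -0.7, -0.6]
opening: 0.23
```

```bash
python3 st.py
```

```text
13.3833 tcp [0.4492 0.0767 0.2323] grasp [0.4491 0.0767 0.2433] z [ 0.006  0.    -1.   ] yang 103.0 q [-0.05 -0.23  2.08  0.    1.29 -1.85] F [ 0.7 -0.7 -0.6] op 0.23
machine x off 0.0012 y 0.1104 z-.2 0.0433 r 0.1186 lever tilt 2.211
est r 0.1228 theta 2.131 y,z 0.1104 0.0538
```

Emit:
move_arm(linear=[[0.001,-0.005,0.01],[0.001,-0.006,0.01],[0.001,-0.006,0.009],[0.002,-0.007,0.008],[0.002,-0.007,0.008],[0.002,-0.008,0.007]], twist=[[-0.7,0,0],[-0.7,0,0],[-0.7,0,0],[-0.7,0,0],[-0.7,0,0],[-0.7,0,0]])

```text
time: 13.88
eef_pos: [0.4546, 0.053, 0.2687]
tcp_rot: [-0.112, 0.994, -0.012, -0.005]
contact_force: [-0.3, 11.2, -5.5]
opening: 0.225
```

```bash
python3 st.py
```

```text
13.8833 tcp [0.4546 0.053  0.2687] grasp [0.4546 0.0533 0.2797] z [-0.007 -0.026 -1.   ] yang 102.9 q [-0.09 -0.24  2.02 -0.03  1.37 -1.88] F [-0.3 11.2 -5.5] op 0.225
machine x off 0.0012 y 0.0864 z-.2 0.0797 r 0.1175 lever tilt 1.84
est r 0.125 theta 1.779 y,z 0.0866 0.0902
```

Emit:
move_arm(linear=[[0.002,-0.009,0.007],[0.002,-0.009,0.007],[0.002,-0.01,0.006],[0.002,-0.01,0.005],[0.002,-0.01,0.004]], twist=[[0,0,0],[-0.5,0,0],[-0.5,0,0],[-0.5,0,0],[-0.5,0,0]])

```text
time: 14.3
eef_pos: [0.4608, 0.0273, 0.2916]
tcp_rot: [-0.114, 0.993, 0.004, -0.01]
contact_force: [-1.7, 10.2, -0.7]
opening: 0.224
```

```bash
python3 st.py
python3 - <<'E'
from plant import *
import cv2
a=read_camera("side")["img"][230:370,350:480];b=read_camera("top")["img"][140:300,150:310]
cv2.imwrite("pics/a9.png",cv2.hconcat([cv2.resize(a,(400,400),interpolation=2),cv2.resize(b,(400,400),interpolation=2)]))
E
```

```text
14.3 tcp [0.4608 0.0273 0.2916] grasp [0.461  0.0272 0.3026] z [-0.02   0.006 -1.   ] yang 103.1 q [-0.16 -0.24  1.98  0.    1.43 -1.96] F [-1.7 10.2 -0.7] op 0.224
machine x off 0.0014 y 0.0596 z-.2 0.1026 r 0.1186 lever tilt 1.54
est r 0.1278 theta 1.498 y,z 0.0594 0.1131
```

View pics/a9.png

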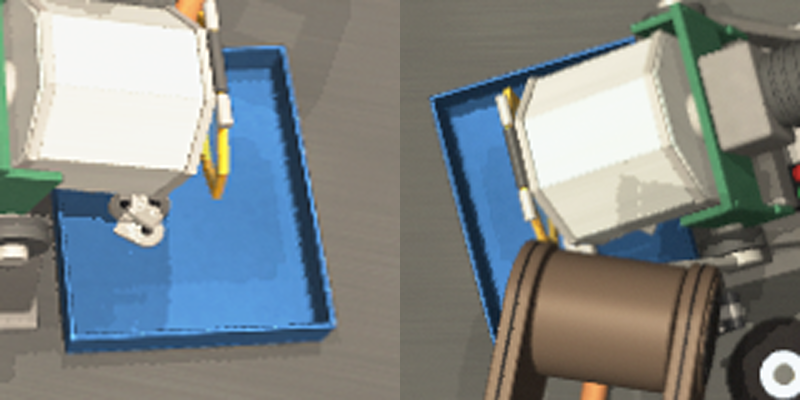

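Emit:
move_arm(linear=[[0.003,-0.011,0.002],[0.003,-0.011,0.002],[0.003,-0.011,0.001],[0.003,-0.011,0.001],[0.003,-0.011,0]], twist=[[-0.5,-0.3,0],[-0.5,-0.3,0],[-0.5,-0.3,0],[-0.5,-0.3,0],[-0.5,0,0]])

```text
time: 14.82
eef_pos: [0.4686, -0.0028, 0.3066]
tcp_rot: [-0.118, 0.993, 0.017, -0.007]
contact_force: [-5.7, 8.4, 6.7]
opening: 0.216
```

```bash
python3 st.py
python3 - <<'E'
from plant import *
import cv2
a=read_camera("side")["img"][230:370,350:480];b=read_camera("top")["img"][140:300,150:310]
cv2.imwrite("pics/a10.png",cv2.hconcat([cv2.resize(a,(400,400),interpolation=2),cv2.resize(b,(400,400),interpolation=2)]))
E
```

```text
14.8167 tcp [ 0.4686 -0.0028  0.3066] grasp [ 0.4688 -0.0031  0.3176] z [-0.018  0.032 -0.999] yang 103.5 q [-0.24 -0.23  1.94  0.03  1.46 -2.05] F [-5.7  8.4  6.7] op 0.216
machine x off 0.0018 y 0.0282 z-.2 0.1176 r 0.1209 lever tilt 1.249
est r 0.1311 theta 1.228 y,z 0.0278 0.1281
```

View pics/a10.png

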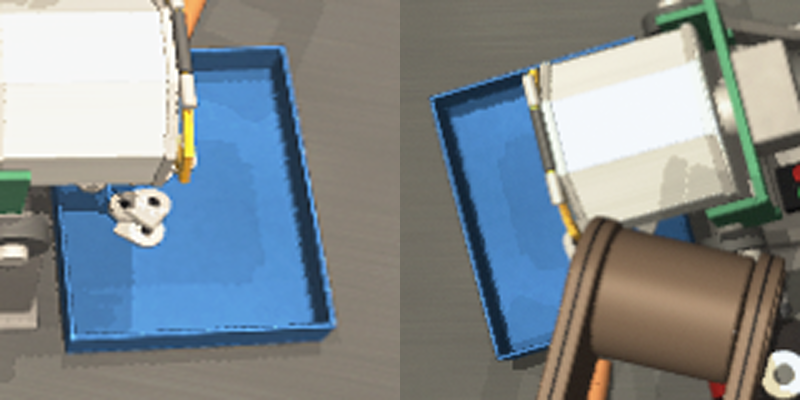

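Emit:
move_arm(linear=[[0,0,0],[0,0,0],[0,0,0],[0,0,0],[0,0,-0.005],[0,0,-0.005],[0,0,0]], twist=[[0,0,0],[0,0,0],[0,0,0],[-0.9,-0.5,0],[-0.9,-0.5,0],[0,0,0],[0,0,0]], grip=1)

```text
time: 15.5
eef_pos: [0.4698, -0.0036, 0.2983]
tcp_rot: [-0.117, 0.993, -0.003, 0.003]
contact_force: [-0.5, 0.2, 0.1]
opening: 0.999
```

```bash
python3 st.py;python3 look.py a11
```

```text
15.5 tcp [ 0.4698 -0.0036  0.2983] grasp [ 0.4697 -0.0036  0.3093] z [ 0.006 -0.005 -1.   ] yang 103.5 q [-0.22 -0.24  1.96 -0.    1.41 -2.03] F [-0.5  0.2  0.1] op 0.999
machine x off 0.0027 y 0.0275 z-.2 0.1093 r 0.1127 lever tilt 1.261
est r 0.1229 theta 1.24 y,z 0.0276 0.1198
((361.7900390625, 182.51104736328125), (29.485506057739258, 8.987560272216797), 86.98721313476562) [357 168  11  30 257]
bar top [ 4.80849823e-01 -2.04089737e-04  3.30307769e-01] [0.51704863 0.01384233 0.33401418]
bar y,z 0.029755307577769567 0.12130776906431757 0.12490377562111353 theta 1.254338693838557
```

View pics/a11.png

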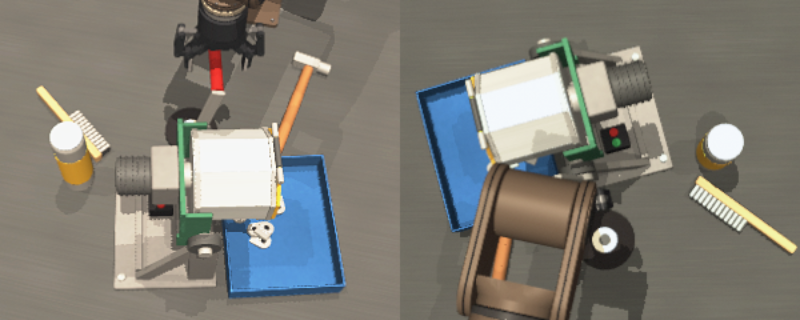

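Emit:
move_arm(linear=[[0,0.001,-0.004],[0,0,0],[0,0,0],[0,0,0],[0,0,0],[0,0,0],[0,0,0]], twist=[[0,0,0],[0,0,0],[0,0,0],[0,0,0],[0,0,0],[0,0,0],[0,0,0]], grip=0)

```text
time: 16.18
eef_pos: [0.4704, -0.0038, 0.2948]
tcp_rot: [-0.117, 0.993, -0.004, 0.003]
contact_force: [0.2, 1.0, -0.7]
opening: 0.236
```

Emit:
move_arm(linear=[[0.003,-0.011,0],[0.003,-0.011,0],[0.003,-0.011,0],[0.003,-0.011,-0.001]], twist=[[-0.5,0,0],[-0.5,0,0],[-0.5,0,0],[-0.5,0,0]])

```text
time: 16.52
eef_pos: [0.4771, -0.0317, 0.3001]
tcp_rot: [-0.119, 0.993, 0.002, -0.003]
contact_force: [-5.9, 8.8, 8.1]
opening: 0.226
```

```bash
python3 st.py;python3 look.py a12
```

```text
16.5167 tcp [ 0.4771 -0.0317  0.3001] grasp [ 0.4772 -0.0318  0.3111] z [-0.007  0.004 -1.   ] yang 103.7 q [-0.28 -0.21  1.94  0.    1.42 -2.09] F [-5.9  8.8  8.1] op 0.226
machine x off 0.0034 y -0.0016 z-.2 0.1111 r 0.1111 lever tilt 1.0
est r 0.1216 theta 1.0 y,z -0.0016 0.1216
((350.0, 182.0), (28.0, 8.0), 90.0) [346 168   9  29 244]
bar top [ 0.49021772 -0.02640484  0.33397314] [ 0.52349849 -0.01304264  0.33718622]
bar y,z 0.00209667532079426 0.12497314348214612 0.12499073021312385 theta 1.030575433344691
```

View pics/a12.png

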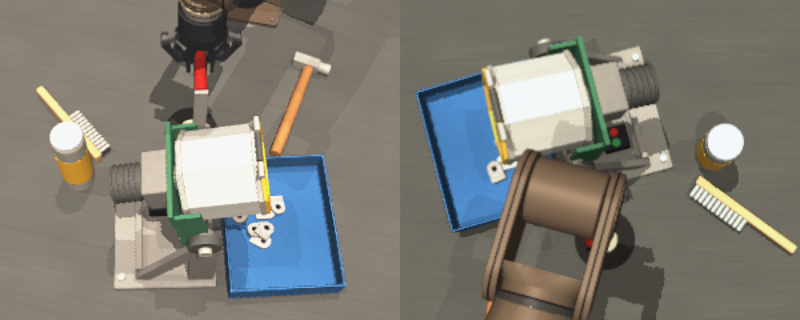

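Emit:
move_arm(linear=[[0.002,-0.011,-0.002],[0.002,-0.011,-0.002],[0.002,-0.011,-0.003],[0.002,-0.011,-0.004],[0.002,-0.011,-0.004]], twist=[[-0.5,0,0],[-0.5,0,0],[-0.5,0,0],[-0.5,0,0],[-0.5,0,0]])

```text
time: 17.03
eef_pos: [0.4869, -0.0715, 0.2968]
tcp_rot: [-0.12, 0.993, 0.003, -0.002]
contact_force: [-2.0, 8.8, 4.0]
opening: 0.229
```

```bash
python3 st.py
```

```text
17.0333 tcp [ 0.4869 -0.0715  0.2968] grasp [ 0.487  -0.0716  0.3078] z [-0.004  0.005 -1.   ] yang 103.8 q [-0.35 -0.18  1.91  0.    1.41 -2.17] F [-2.   8.8  4. ] op 0.229
machine x off 0.0037 y -0.0426 z-.2 0.1078 r 0.1159 lever tilt 0.638
est r 0.1258 theta 0.668 y,z -0.0427 0.1183
```

Emit:
move_arm(linear=[[0.002,-0.01,-0.006],[0.002,-0.01,-0.007],[0.001,-0.009,-0.007],[0.001,-0.009,-0.008]], twist=[[-0.5,0,0],[-0.5,0,0],[-0.5,0,0],[-0.5,0,0]])

```text
time: 17.37
eef_pos: [0.4944, -0.1016, 0.2781]
tcp_rot: [-0.12, 0.993, -0.002, 0.001]
contact_force: [0.6, 3.0, -5.7]
opening: 0.228
```

```bash
python3 st.py
```

```text
17.3667 tcp [ 0.4944 -0.1016  0.2781] grasp [ 0.4944 -0.1015  0.2891] z [ 0.002 -0.004 -1.   ] yang 103.8 q [-0.4  -0.14  1.92 -0.    1.36 -2.21] F [ 0.6  3.  -5.7] op 0.228
machine x off 0.004 y -0.0734 z-.2 0.0891 r 0.1155 lever tilt 0.325
est r 0.1237 theta 0.379 y,z -0.0734 0.0996
```

Emit:
move_arm(linear=[[0.001,-0.008,-0.007],[0.001,-0.008,-0.008],[0.001,-0.007,-0.009]], twist=[[-0.5,0,0],[-0.5,0,0],[-0.5,0,0]])

```text
time: 17.62
eef_pos: [0.499, -0.1196, 0.26]
tcp_rot: [-0.119, 0.993, -0.007, 0.003]
contact_force: [-3.1, 3.7, 9.8]
opening: 0.229
```

```bash
python3 st.py
```

```text
17.6167 tcp [ 0.499  -0.1196  0.26  ] grasp [ 0.4989 -0.1195  0.271 ] z [ 0.007 -0.014 -1.   ] yang 103.7 q [-0.43 -0.12  1.93 -0.01  1.32 -2.24] F [-3.1  3.7  9.8] op 0.229
machine x off 0.0042 y -0.092 z-.2 0.071 r 0.1162 lever tilt 0.101
est r 0.1228 theta 0.169 y,z -0.0918 0.0815
```

Emit:
move_arm(linear=[[0.001,-0.006,-0.009],[0.001,-0.005,-0.009],[0,-0.004,-0.009]], twist=[[-0.3,0,0],[-0.3,0,0],[-0.3,0,0]])

```text
time: 17.87
eef_pos: [0.5025, -0.1337, 0.2401]
tcp_rot: [-0.119, 0.993, -0.013, 0.004]
contact_force: [0.2, 1.4, 11.5]
opening: 0.234
```

```bash
python3 st.py
```

```text
17.8667 tcp [ 0.5025 -0.1337  0.2401] grasp [ 0.5024 -0.1335  0.2511] z [ 0.012 -0.024 -1.   ] yang 103.6 q [-0.45 -0.09  1.94 -0.02  1.27 -2.25] F [ 0.2  1.4 11.5] op 0.234
machine x off 0.0044 y -0.1064 z-.2 0.0511 r 0.118 lever tilt -0.109
est r 0.1227 theta -0.031 y,z -0.1061 0.0616
```

Probably on the stop; push a little more to feel it.

Emit:
move_arm(linear=[[0,-0.003,-0.009],[0,-0.003,-0.009],[0,-0.003,-0.009]], twist=[[0,0,0],[0,0,0],[0,0,0]])

```text
time: 18.12
eef_pos: [0.5031, -0.1348, 0.2371]
tcp_rot: [-0.118, 0.993, -0.002, 0.006]
contact_force: [-16.5, 16.5, 30.9]
opening: 0.23
```

```bash
python3 st.py; python3 look.py a13
```

```text
18.1167 tcp [ 0.5031 -0.1348  0.2371] grasp [ 0.503  -0.1348  0.2481] z [ 0.012 -0.004 -1.   ] yang 103.6 q [-0.46 -0.08  1.94  0.    1.28 -2.27] F [-16.5  16.5  30.9] op 0.23
machine x off 0.0046 y -0.1078 z-.2 0.0481 r 0.1181 lever tilt -0.137
est r 0.1227 theta -0.059 y,z -0.1077 0.0586
((304.0, 199.0), (28.0, 8.0), 90.0) [300 185   9  29 210]
bar top [ 0.51842184 -0.12899392  0.2746325 ] [ 0.54976495 -0.11589155  0.27893402]
bar y,z -0.10423687146152227 0.06563249677000112 0.12317852899085183 theta 0.004938109772116839
```

View pics/a13.png

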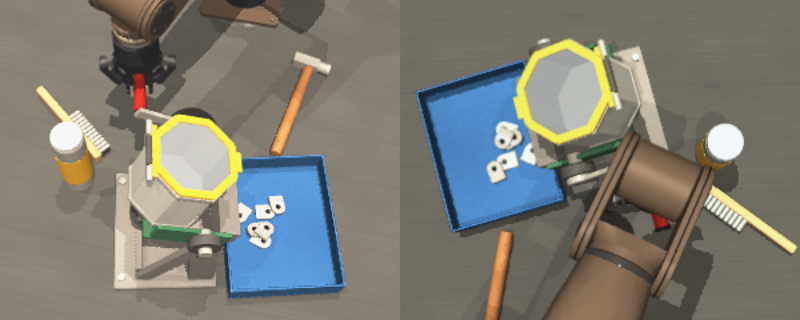

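Emit:
move_arm(linear=[[0,0,0],[0,0,0],[0,0,0],[0,0,0],[0,0,0],[0,0,0]], twist=[[0,0,0],[0,0,0],[0,0,0],[0,0,0],[0,0,0],[0,0,0]], grip=1)

```text
time: 18.72
eef_pos: [0.5042, -0.1338, 0.2405]
tcp_rot: [-0.119, 0.993, -0.003, 0.008]
contact_force: [-0.8, -1.2, -0.2]
opening: 1.0
```

Emit:
move_arm(linear=[[0,0,0.01],[0,0,0.02],[0,0,0.03],[0,0,0.03],[0,0,0.03],[0,0,0.02],[-0.02,0.03,0],[-0.02,0.035,0],[-0.01,0.035,0],[-0.01,0.035,0],[0,0.035,0],[0,0.035,0],[0,0.035,0],[0,0.035,0],[0,0.035,0],[0,0.035,0],[0,0,0],[0,0,0]], twist=[[0,0,0],[0,0,0],[0,0,0],[0,0,0],[0,0,0],[0,0,0],[0,0,0],[0,0,0],[0,0,0],[0,0,0],[0,0,0],[0,0,0],[0,0,0],[0,0,0],[0,0,0],[0,0,0],[0,0,0],[0,0,0]])

```text
time: 20.22
eef_pos: [0.4347, 0.2241, 0.3885]
tcp_rot: [-0.113, 0.994, 0.001, 0.005]
contact_force: [-0.2, -0.5, -0.2]
opening: 1.003
```

```bash
python3 st.py; python3 look.py a14
python3 - <<'E'
from plant import *
from h import *
c={n:read_camera(n) for n in("side","top")};C={n:pickle.load(open(n+"0.pkl","rb")) for n in("side","top")}
for n in c:
    for k in (C,c):
        h=cv2.cvtColor(k[n]["img"],cv2.COLOR_BGR2HSV);m=(abs(h[...,0].astype(int)-29)<4)&(h[...,1]>190)&(h[...,2]>180)
        ys,xs=np.where(m[140:300,230:400]);print(n,"yellow",len(xs),xs.mean()+230,ys.mean()+140,"red",red(k[n])[0])
cv2.imwrite("pics/a15.png",cv2.hconcat([cv2.resize(c["side"]["img"][200:370,280:480],(400,340),interpolation=2),cv2.resize(c["top"]["img"][130:300,160:360],(400,340),interpolation=2)]))
E
```

```text
20.2167 tcp [0.4347 0.2241 0.3885] grasp [0.4345 0.224  0.3995] z [ 0.011  0.003 -1.   ] yang 103.0 q [ 0.27 -0.22  1.79  0.    1.56 -1.53] F [-0.2 -0.5 -0.2] op 1.003
machine x off 0.0212 y 0.2571 z-.2 0.1995 r 0.3255 lever tilt 1.925
est r 0.332 theta 1.9 y,z 0.2571 0.21
((304.0, 194.0), (38.0, 8.0), 90.0) [300 175   9  39 294]
bar top [ 0.50207997 -0.13162305  0.27451028] [ 0.54863536 -0.11655803  0.27890628]
bar y,z -0.10300808174137176 0.06551027611573114 0.12207481796339677 theta 0.009454229033748707
side yellow 23 343.95652173913044 258.6521739130435 red ((304.0, 194.0), (38.0, 8.0), 90.0)
side yellow 24 344.4583333333333 259.75 red ((304.0, 194.0), (38.0, 8.0), 90.0)
top yellow 0 nan nan red ((339.46923828125, 255.05381774902344), (51.220184326171875, 10.173871040344238), 74.74488067626953)
top yellow 0 nan nan red ((339.4922790527344, 255.13844299316406), (51.04477310180664, 10.173871040344238), 74.74488067626953)<stdin>:7: RuntimeWarning: Mean of empty slice.
  ret = ret.dtype.type(ret / rcount)
```

View pics/a14.png

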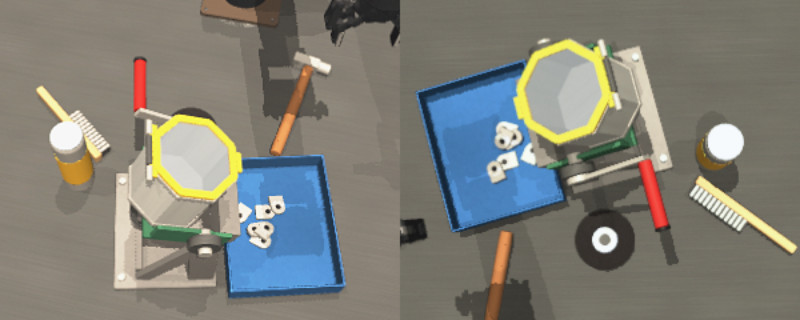

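View pics/a15.png

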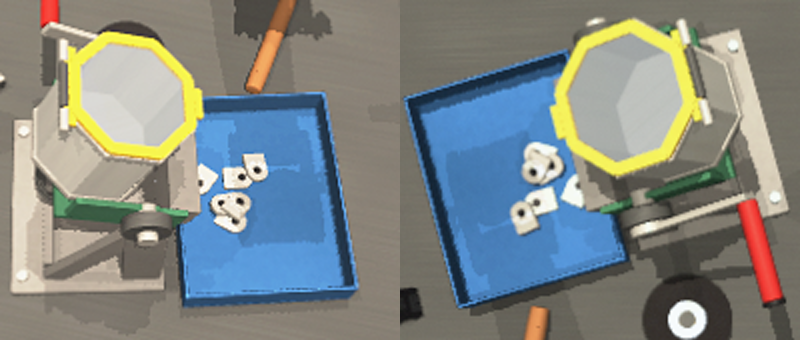

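```bash
python3 -c "
from plant import *
print(sign_off())"
```

```text
the job is handed in; nothing more can be done
None
```

I tipped the barrel to its far stop, all six tabs fell into the blue tray, and I brought the empty barrel back to its start stop and let go. The job was handed in at about 20 s of the 48 s allowed.

**Grip problems:** The fingers shut above the bar on the first try. They then slipped off the handle twice on the way over, at a tilt of about 1.1 rad and again right at the far stop. The lever stayed where it was left each time, so I took a deeper grip and went on. On the way back I also let go once at about 1.25 rad to take a deeper grip.

**Last checks:**
- **Tabs:** both cameras show three single tabs and a pile of three in the tray. Nothing shows through the clear lid.
- **Barrel and lid:** the handle's image matches its starting place to within 0.1 pixel in both views, and the wrist force rose to about 38 N as I pushed against the stop. The lid looks shut. My yellow-colour check of the lid told little: it found no pixels in the top view and only about 24 in the side view.
- **Bystanders:** the can, hammer, brush and disc look to be where they were; I checked this by eye only.
- **Robot:** it stands clear of everything.

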